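# Stand down, then hold a measuring wheel plumb for its calibration reading

### The job

The measuring wheel leans in the forked rest of its bench dock with its kickstand folded back, and is due for its calibration reading. While it still leans there, swing the kickstand all the way down, past the point where its spring snaps over, so that the stand is ready to catch it; then grip the wheel by its handle, tip it up off the rest until it stands upright, its tyre still down in the dock's trough, clear of the rest and with the stand's foot off the bench, and finish while holding it there: do not let go. Do not lift the tyre out of the trough, do not let the wheel fall over, and leave the loose tools lying around it where they are.

Things in the scene. Friction and masses are not known exactly. Their poses are not given: they have to be found in the camera images.
- wheel_frame: Measuring wheel, 0.9 kg: fork, handle, counter, 160 mm wheel free on its hub, kickstand. Origin: centre of the tyre's lowest point. Axes: z up the handle (vertical when upright; at the start 20 degrees off, leaning towards -y, on the rest); y along the axle, away from the rest; x the rolling direction, away from the counter box; the folded kickstand points to -x. The fork swings about the hub.
- handle_grip (a point): Middle of the black rubber handle grip, a round bar 27 mm in diameter and 57 mm long, on its axis at z = 255 mm of wheel_frame (same axes); free from above and all round. The rest's fork touches the bare 24 mm tube about 42 mm below this point.
- hub_center (a point): Centre of the hub, at z = 80 mm of wheel_frame (same axes). Rubber tyre 160 mm in diameter, 19 mm wide, tread rounded; fork blades and axle nuts reach 33 mm to either side. With the tyre standing in the trough it is 86 mm above the bench when the wheel is upright, about 83 mm while it leans at the start. The tyre has a few mm of play in the trough, so the leaning wheel may also pitch a little.
- kickstand_pivot (a point): The kickstand's pivot bolt, outside the fork blade on the side away from the rest, at (-12, +30, 105) mm in wheel_frame (same axes). The kickstand turns about the wheel's y axis through it.
- kickstand_foot (a point): Centre of the rubber foot, 12 mm thick, at the end of the kickstand, a steel bar 10 mm thick: 93 mm from the pivot in the plane of the swing and 30 mm farther out (+y of wheel_frame). Folded, the leg points to -x and 8 degrees up; it swings through the diagonal between -x and -z to straight down. Leg down and wheel upright, the foot's underside is 12 mm above the bench.
- kickstand (a joint): Swing of the kickstand, rad: 0 folded back, 1.80 fully down on its stop. Its spring pulls back to 0 below 0.90 and on to 1.80 beyond, and keeps it there. It takes 3 to 4 N at the foot, square to the leg, to start it from 0, less and less towards 0.90. The outer 60 mm of the leg may be pushed with closed fingers or pinched.
- dock: Fixed grey steel plate, 150 mm in x, 170 mm in y (-130 to +40 mm), 6 mm thick. Origin on the bench under the middle of the tyre trough; x along the trough, the rest post on its -y side, z up. The tyre stands on the plate between two rails along x (9 mm high, 30 mm apart) and two cross bars (12 mm, at x = +47 and -47 mm).
- rest_post: Upright 16 mm steel post on the dock at y = -114 mm, with a black fork of 10 mm bar at its top, 206 mm above the bench: two prongs 40 mm apart point to +y, and the handle's tube leans between them on the cross bar at y = -91 mm. Fixed; same origin and axes as the dock.
- hex_key: Black hex key, 38 x 90 x 4 mm, loose on the bench by the dock's near side: leave it alone. Origin in the middle of its underside.
- screwdriver_a: Screwdriver, 186 mm long, 22 mm thick, loose beyond the rest post, about 0.2 m from the dock's origin: leave it alone. Origin in the middle of its underside.
- scissors_1: Scissors, 87 x 199 x 9 mm, loose on the left of the bench: leave them alone. Origin in the middle of the underside.
- caliper: Steel vernier caliper, 75 x 210 x 6 mm, loose behind the dock: leave it alone. Origin in the middle of its underside.

How it is judged (in metres and radians):
On the way:
1. the kickstand is fully down while the wheel still leans in the rest (value of joint kickstand above 1.65 rad and angle between handle_grip's own z axis and vertical above 0.25 rad), for 0.3 s.
At the end, for the whole second after the job is handed in: Kickstand beyond 1.65 rad, its foot off the bench; handle within 0.07 rad of vertical; tyre down in the trough (hub centre below 90 mm, within 15 mm of the trough's middle); fork of the rest not touching the wheel; the gripper holding the wheel (over 5 N), at rest (value of joint kickstand above 1.65 rad and angle between handle_grip's own z axis and vertical below 0.07 rad and contact force between the fingers and wheel_frame above 5 N and contact force between rest_post and wheel_frame below 0.2 N and height (world z) of kickstand_foot above 0.009 m and height (world z) of hub_center below 0.09 m and horizontal distance between hub_center and dock below 0.015 m and angular speed of wheel_frame below 0.15 rad/s); the arm keeps its last pose, push and grip.
It fails at once if the wheel is lifted out of its trough (hub centre more than 105 mm above the bench) (height (world z) of hub_center above 0.105 m).
It fails at once if the wheel falls over (leans more than 35 degrees) (angle between handle_grip's own z axis and vertical above 0.61 rad).
It fails at once if a loose tool nearby is moved by more than 15 mm (distance of any of hex_key, screwdriver_a, scissors_1, caliper from where it was at the start of the episode above 0.015 m).
It also fails if it takes over 54 s, if anything falls off the work surface, if the arm or the gripper's body presses on something with over 40 N, if the wrist force passes 120 N, or if a joint passes its speed limit or range.

### The arm

A 6-joint arm with a two-finger parallel gripper is mounted at the origin on a cart in front of the work surface, level with it; the furniture and walls round the work are solid. World frame = base frame: x ahead of the robot, y to its left, z up, the work surface at z = 0. Lengths are in m, angles in degrees, forces in N, time in s.
With the tool pointing down it reaches from about 0.35 to 0.875 m from the base axis. Payload 4.2 kg.
Tool frame: the origin (TCP) lies midway between the tips of the shut fingers; the grasp point (between the pads) lies 19 mm behind it; z points along the fingers, y is the line along which they close (so a half turn about z gives the same grasp; the last joint's range is limited). The gripper opens to 87 mm and grips with 3 to 60 N. Pads are 19 mm wide; open, the fingers measure 117 mm over their backs; the gripper's body (75 mm by 190 mm) begins 51 mm behind the grasp point.
Start: joints at [80.993, 22.042, 0.453, 0, -68.411, -14.817], TCP at [0.252, 0.572, 0.223] pointing down, gripper open.
Joint ranges: [-179.83, 179.83], [-69.29, 118.12], [-61.27, 80.66], [-181.25, 117.63], [-171.15, -9.14], [-177.46, 177.46]. Speed limits (degrees/s): [159.86, 159.86, 180, 180, 180, 180].

### API

Orientations are given as a 3x3 rotation matrix whose columns are the frame's x, y, z axes.
In Python, from station import sense, capture, camera_params, finish_job gives the robot as it stands.
- The arm moves only by the tool drive_tool, never from a script. Its argument "rows" is a list of rows, each an object of numbers: "tx", "ty", "tz": the shift along the tool's x, y, z in cm; "ax", "ay", "az": the turn, a rotation vector about the tool's x, y, z in rad; "claw": the finger opening in cm, from 0 to 8.7. In form: [{"tx": .., "ty": .., "tz": .., "ax": .., "ay": .., "az": .., "claw": ..}, ...]. A call has 1 to 10 rows; each row shifts and turns the commanded pose from where the row before left it, along the tool's axes as they then stand; what a row does not reach is not made up. A row lasts 1/12 s, in which the tool goes at most 41.7 mm and 7.16 degrees, less where a joint would pass 70% of its speed; a pose out of reach is approached as far as the arm can. A call with a gripper value outside its range is refused whole. The fingers move at their own pace and stop on an object; the grip force is fixed at half the most. Time passes only in rows, so rows that do not move let the fingers close. It gives the time, the measured TCP pose, the force, the opening and the grip force at its end, in the units of the state.
- sense(): the state, without advancing time (a new reading comes with each control period).
- capture(name): name is "scene" or "top" or "wrist"; returns (picture, depth): 480x640x3 uint8, red, green, blue; 480x640 float32, m along the optical axis (not along the pixel's ray), 0 where there is no reading.
- camera_params(name): a dict with "intrinsics" (3x3 intrinsics, pixels), "R" (3x3) and "t" (3): a world point X has camera coordinates R X + t; the wrist camera has in their place "tool_from_camera" (4x4, takes a point from camera to tool coordinates, whose origin is the TCP and whose axes are the flange's). Camera axes: x right, y down, z forward; pixel columns grow to the right and rows downward; lengths in m; the calibration is good to about 2 mm. A picture is of the moment at which its call begins: read the wrist's pose just before it. camera_params takes no time and is no camera call.
- finish_job(): hands the job in; it is judged then, once.
The state is a dict: "time_s": time; "joints": joint angles; "joint_velocities": joint speeds; "effort": joint torques, N m; "tcp_pos": TCP position; "ee_rot": TCP orientation; "wrist_force": force on the tool from outside, world axes, zero at the start; "moment": the same for the moment, N m; "gripper_width": opening from 0.0 (shut) to 1.0 (fully open); "gripper_force": force on a finger pad.
Only numpy, scipy, OpenCV 4.12 (cv2) and the standard library are available. Lean on these libraries where they do the work, as an engineer would, in place of code of your own. Each camera call takes 0.05 s, during which the arm holds its last target. There are 200 camera calls.

## Working session

There is one attempt and no reset: what is moved stays moved. The work goes in short steps, Python scripts to look and compute and a tool call to move; the robot and the scene stay as the last step left them, time stands still between calls to the robot, and variables do not carry over. Pictures are saved under pics/ and viewed, at most 10 in all, crops included, and the job is handed in when it is done.

Besides the shell and the picture viewer there is one more tool, called after ">>>" as name(argument=value, ...) on one line, values as JSON. drive_tool: Moves the arm, as the interface text tells. Its arguments: {"type":"object","properties":{"rows":{"type":"array"}},"required":["rows"]}

```bash
mkdir -p pics; cat > h.py <<'E'
import numpy as np, cv2
from station import sense, capture, camera_params, finish_job
def shot(n,fn):
    s=sense(); im,d=capture(n); cv2.imwrite('pics/'+fn+'.png',im[:,:,::-1]); np.savez('pics/'+fn+'.npz',im=im,d=d,p=s['tcp_pos'],R=s['ee_rot']); return im,d
def cam(n,p=None,R=None):
    c=camera_params(n); K=np.array(c['intrinsics'])
    if 'R' in c: Rc=np.array(c['R']).T; return K,Rc,-Rc@np.array(c['t'])
    T=np.array(c['tool_from_camera']); R=np.array(R);return K,R@T[:3,:3],R@T[:3,3]+np.array(p)
def world(n,d,p=None,R=None):
    K,Rc,o=cam(n,p,R); v,u=np.mgrid[:480,:640]
    r=np.stack([(u-K[0,2])/K[0,0],(v-K[1,2])/K[1,1],np.ones_like(u)],-1)*d[...,None]
    return r@Rc.T+o
E
python3 - <<'E'
from h import *
for n in('scene','top'):
    shot(n,n+'1'); print(n,cam(n))
print(sense())
E
```

```text
scene (array([[502.93368825,   0.        , 319.62960389],
       [  0.        , 502.93368825, 249.78323338],
       [  0.        ,   0.        ,   1.        ]]), array([[ 0.52348561, -0.55620385,  0.64544565],
       [-0.85201479, -0.33656606,  0.40099139],
       [-0.00579785, -0.75984246, -0.65008139]]), array([-0.08597536, -0.4207033 ,  0.86863424]))
top (array([[450.26228049,   0.        , 323.65116888],
       [  0.        , 450.26228049, 234.5118903 ],
       [  0.        ,   0.        ,   1.        ]]), array([[-0.01381382, -0.99451759,  0.10365301],
       [-0.99976432,  0.01200118, -0.01809092],
       [ 0.01674778, -0.10387848, -0.99444898]]), array([0.52698091, 0.04389506, 1.03222597]))
{'time_s': 0.1, 'joints': array([ 8.09922418e+01,  2.20846586e+01,  3.88578050e-01, -2.34084231e-02,
       -6.84124460e+01, -1.48160257e+01]), 'joint_velocities': array([ 0.03810277, -0.0548454 ,  0.17235961,  0.09260148, -0.09254387,
       -0.01253851]), 'effort': array([-8.11763912e-04, -3.91691208e+01,  1.87935233e+01,  4.23188165e+00,
        1.34876234e-02, -7.20123421e-05]), 'tcp_pos': array([0.25223492, 0.57125636, 0.22159845]), 'ee_rot': array([[ 9.14731242e-01, -4.04062252e-01, -6.71769710e-04],
       [-4.04062794e-01, -9.14729456e-01, -1.81127627e-03],
       [ 1.17380829e-04,  1.92826814e-03, -9.99998134e-01]]), 'wrist_force': array([ 0.0292023 , -0.0246028 , -0.19436624]), 'moment': array([-0.03148263, -0.00609673,  0.01355327]), 'gripper_force': 0.0, 'gripper_width': 1.000475570390214}
```

View pics/scene1.png

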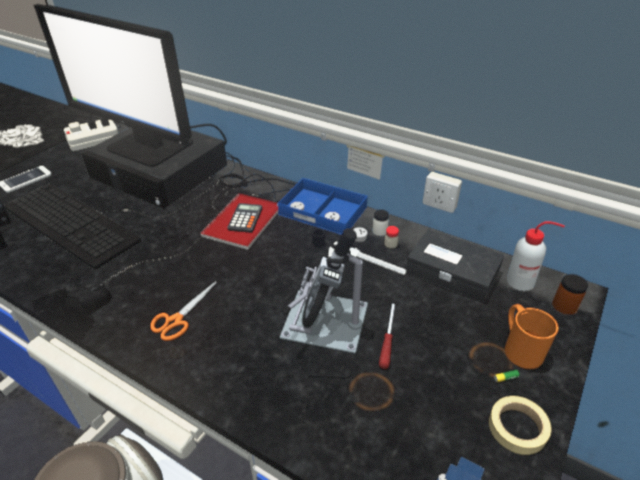

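View pics/top1.png

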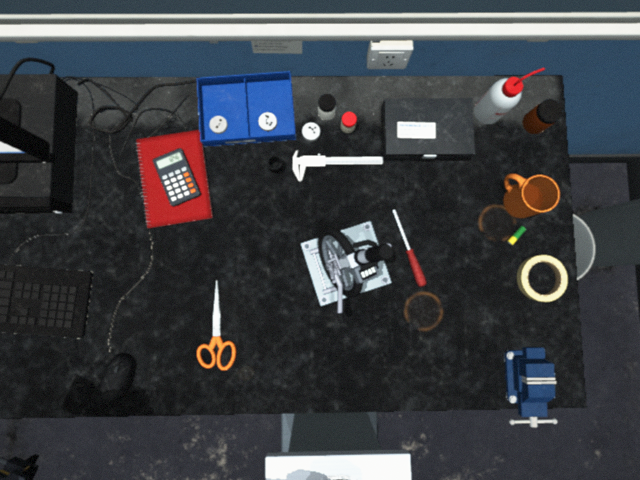

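The scene view shows the wheel leaning in the dock around (330,290). In the top view the dock is at about (347,263), the black grip at (380,253), the kickstand leg and foot at (340,300), and the rest is on the right (world -y). Next I measure dock, foot and grip from the depth.

```bash
python3 - <<'E'
from h import *
z=np.load('pics/top1.npz'); P=world('top',z['d']); im=z['im'].astype(int)
print('table z', np.median(P[300:400,260:330,2]))
sub=np.zeros((480,640),bool); sub[210:325,290:405]=1
g=im.min(2)>95
m=sub&(P[...,2]>0.002)&(P[...,2]<0.02)&g
m=cv2.morphologyEx(m.astype(np.uint8),cv2.MORPH_OPEN,np.ones((3,3)))
K,Rc,o=cam('top'); 
v,u=np.nonzero(m); r=np.stack([(u-K[0,2])/K[0,0],(v-K[1,2])/K[1,1],np.ones(len(u))],-1)@Rc.T
W=o+r*((0.006-o[2])/r[:,2])[:,None]
rect=cv2.minAreaRect(W[:,:2].astype(np.float32)); print('rect',rect); print(cv2.boxPoints(rect))
# scene view plate
for lo,hi in((0.02,0.06),(0.06,0.1),(0.1,0.15),(0.15,0.2),(0.2,0.25),(0.25,0.3),(0.3,0.4)):
    q=sub&(P[...,2]>lo)&(P[...,2]<hi)
    X=P[q]; print(lo,hi,q.sum(), X.mean(0).round(4) if len(X) else '', X.min(0).round(3) if len(X) else '', X.max(0).round(3) if len(X) else '')
c=cv2.resize(z['im'][205:330,285:410,::-1],None,fx=4.8,fy=4.8,interpolation=cv2.INTER_CUBIC); 
s=np.load('pics/scene1.npz'); c2=cv2.resize(s['im'][215:365,270:375,::-1],None,fx=4,fy=4,interpolation=cv2.INTER_CUBIC)
cv2.imwrite('pics/c1.png',np.hstack([cv2.resize(c,(380,600)) if 0 else c[:600,:380*1], c2[:600,:420]]))
E
```

```text
table z -0.0008773808834268149
rect ((0.5787127017974854, -0.05354185402393341), (0.14995957911014557, 0.23343688249588013), 17.10442352294922)
[[ 0.47272074  0.03596155]
 [ 0.5413778  -0.1871505 ]
 [ 0.68470466 -0.14304526]
 [ 0.6160476   0.08006679]]
0.02 0.06 279 [0.5728 0.0219 0.0375] [ 0.497 -0.016  0.02 ] [0.625 0.057 0.06 ]
0.06 0.1 401 [0.5643 0.0006 0.0803] [ 0.493 -0.042  0.06 ] [0.642 0.038 0.1  ]
0.1 0.15 960 [ 0.553  -0.0039  0.127 ] [ 0.445 -0.048  0.1  ] [0.641 0.026 0.15 ]
0.15 0.2 708 [ 0.5592 -0.0356  0.1769] [ 0.523 -0.095  0.15 ] [ 0.612 -0.005  0.2  ]
0.2 0.25 386 [ 0.5764 -0.0482  0.2173] [ 0.547 -0.069  0.2  ] [ 0.602 -0.025  0.25 ]
0.25 0.3 285 [ 0.5753 -0.0692  0.2673] [ 0.562 -0.087  0.25 ] [ 0.589 -0.052  0.277]
0.3 0.4 0
```

View pics/c1.png

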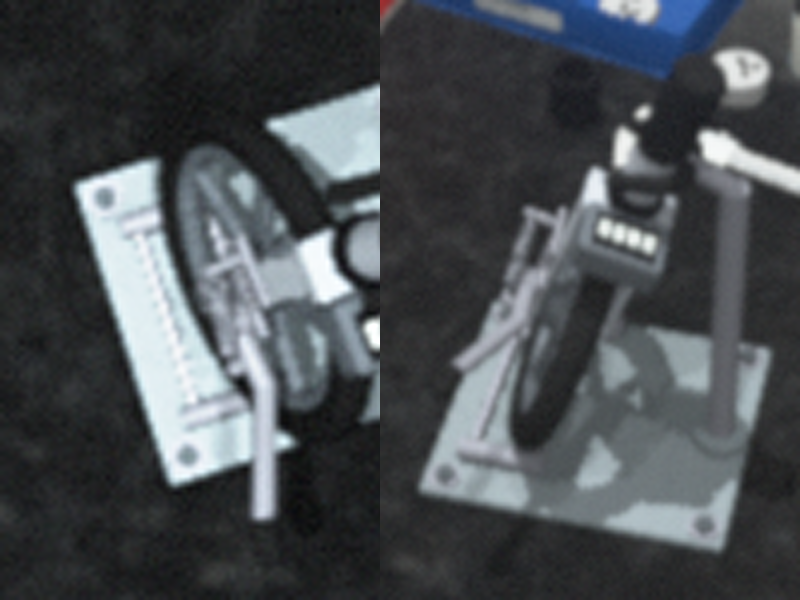

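The crops show the plate's clear +y edge, the leg running straight back to its foot at (262,515) in the left crop, and the counter box facing -x. Next: a dock-frame helper, a check against the cloud, and the first move.

```bash
cat >> h.py <<'E'
from scipy.spatial.transform import Rotation as Ro
yaw=np.radians(17.1); D=Ro.from_euler('z',yaw).as_matrix(); O=np.array([.5562,.0198,0])
def d2w(p): return O+D@np.array(p)
def w2d(p): return (np.array(p)-O)@D
def tool(zd,yd):
    z=D@np.array(zd,float); z/=np.linalg.norm(z); y=D@np.array(yd,float); y-=z*(y@z); y/=np.linalg.norm(y)
    return np.c_[np.cross(y,z),y,z]
def go(pd,Rt):
    s=sense(); R=s['ee_rot']; rv=Ro.from_matrix(R.T@Rt).as_rotvec()
    dw=d2w(pd)-s['tcp_pos']
    print('now dock',w2d(s['tcp_pos']).round(4),'shift now-tool cm',(R.T@dw*100).round(2),'after-turn tool cm',(Rt.T@dw*100).round(2),'turn',rv.round(3),'t',s['time_s'])
E
python3 - <<'E'
from h import *
z=np.load('pics/top1.npz'); P=world('top',z['d']); Q=w2d(P)
sub=np.zeros((480,640),bool); sub[210:325,290:405]=1
for a in np.arange(-.115,-.04,.01):
    q=sub&(abs(Q[...,0]-a)<.005)&(Q[...,2]>.09)&(Q[...,1]>-.0)
    print(round(a,3),q.sum(),Q[q].mean(0).round(4) if q.any() else '')
q=sub&(Q[...,2]>.27);print('griptop',Q[q].mean(0).round(4),Q[q].min(0),Q[q].max(0))
q=sub&(Q[...,2]>.003)&(Q[...,2]<.012)&(Q[...,1]>.0); print('edge',np.percentile(Q[q][:,1],[98,99.5]),np.percentile(Q[q][:,0],[.5,99.5]))
a=np.radians(25)
go([-.095,.017,.18],tool([np.sin(a),0,-np.cos(a)],[0,-1,0]))
E
```

```text
-0.115 7 [-0.1113  0.009   0.1315]
-0.105 32 [-0.1047  0.0085  0.132 ]
-0.095 30 [-0.0951  0.0071  0.1305]
-0.085 23 [-0.0853  0.0051  0.128 ]
-0.075 16 [-0.0756  0.0033  0.125 ]
-0.065 2 [-0.0682  0.0009  0.1254]
-0.055 0 
-0.045 0 
griptop [-0.0112 -0.0599  0.469 ] [-0.02084248 -0.10362784  0.27004859] [0.00468538 0.03162148 1.03222597]
edge [0.06133599 0.08940192] [-0.10572185  0.11762539]
now dock [-0.1284  0.6165  0.2216] shift now-tool cm [41.8  43.09  4.25] after-turn tool cm [ 1.27 59.95  5.18] turn [ 0.158  0.418 -0.702] t 0.1
```

>>> drive_tool(rows=[{"tx":2.6,"ty":2.7,"claw":0},{"tx":2.6,"ty":2.7,"claw":0},{"tx":2.6,"ty":2.7,"claw":0},{"tx":2.6,"ty":2.7,"claw":0},{"tx":2.6,"ty":2.7,"claw":0},{"tx":2.6,"ty":2.7,"claw":0},{"tx":2.6,"ty":2.7,"claw":0},{"tx":2.6,"ty":2.7,"claw":0},{"tx":2.6,"ty":2.7,"claw":0},{"tx":2.6,"ty":2.7,"claw":0}])

```text
invalid input at $.rows[0]: expected keys tx, ty, tz, ax, ay, az, claw
```

>>> drive_tool(rows=[{"ax":0.02,"ay":0.052,"az":-0.088,"claw":0},{"ax":0.02,"ay":0.052,"az":-0.088,"claw":0},{"ax":0.02,"ay":0.052,"az":-0.088,"claw":0},{"ax":0.02,"ay":0.052,"az":-0.088,"claw":0},{"ax":0.02,"ay":0.052,"az":-0.088,"claw":0},{"ax":0.02,"ay":0.052,"az":-0.088,"claw":0},{"ax":0.02,"ay":0.052,"az":-0.088,"claw":0},{"ax":0.02,"ay":0.052,"az":-0.088,"claw":0},{"claw":0},{"claw":0}])

```text
invalid input at $.rows[0]: expected keys tx, ty, tz, ax, ay, az, claw
```

```bash
python3 - <<'E'
from h import *
a=np.radians(25)
go([-.098,.010,.165],tool([np.sin(a),0,-np.cos(a)],[0,-1,0])); print(sense()['joints'])
E
```

```text
now dock [-0.1284  0.6165  0.2216] shift now-tool cm [42.03 43.82  5.75] after-turn tool cm [ 0.36 60.65  6.41] turn [ 0.158  0.418 -0.702] t 0.1
[ 8.09922418e+01  2.20846586e+01  3.88578050e-01 -2.34084231e-02
 -6.84124460e+01 -1.48160257e+01]
```

>>> drive_tool(rows=[{"tx":2.6,"ty":2.7,"tz":0,"ax":0,"ay":0,"az":0,"claw":0},{"tx":2.6,"ty":2.7,"tz":0,"ax":0,"ay":0,"az":0,"claw":0},{"tx":2.6,"ty":2.7,"tz":0,"ax":0,"ay":0,"az":0,"claw":0},{"tx":2.6,"ty":2.7,"tz":0,"ax":0,"ay":0,"az":0,"claw":0},{"tx":2.6,"ty":2.7,"tz":0,"ax":0,"ay":0,"az":0,"claw":0},{"tx":2.6,"ty":2.7,"tz":0,"ax":0,"ay":0,"az":0,"claw":0},{"tx":2.6,"ty":2.7,"tz":0,"ax":0,"ay":0,"az":0,"claw":0},{"tx":2.6,"ty":2.7,"tz":0,"ax":0,"ay":0,"az":0,"claw":0},{"tx":2.6,"ty":2.7,"tz":0,"ax":0,"ay":0,"az":0,"claw":0},{"tx":2.6,"ty":2.7,"tz":0,"ax":0,"ay":0,"az":0,"claw":0}])

```text
time_s: 0.93
tcp_pos: [0.3811, 0.2178, 0.2224]
ee_rot: [[0.915, -0.403, -0.0], [-0.403, -0.915, -0.0], [-0.0, 0.0, -1.0]]
wrist_force: [0.8, 0.5, -0.8]
gripper_width: 0.325
gripper_force: 0.0
```

>>> drive_tool(rows=[{"tx":0,"ty":0,"tz":0,"ax":0.02,"ay":0.052,"az":-0.088,"claw":0},{"tx":0,"ty":0,"tz":0,"ax":0.02,"ay":0.052,"az":-0.088,"claw":0},{"tx":0,"ty":0,"tz":0,"ax":0.02,"ay":0.052,"az":-0.088,"claw":0},{"tx":0,"ty":0,"tz":0,"ax":0.02,"ay":0.052,"az":-0.088,"claw":0},{"tx":0,"ty":0,"tz":0,"ax":0.02,"ay":0.052,"az":-0.088,"claw":0},{"tx":0,"ty":0,"tz":0,"ax":0.02,"ay":0.052,"az":-0.088,"claw":0},{"tx":0,"ty":0,"tz":0,"ax":0.02,"ay":0.052,"az":-0.088,"claw":0},{"tx":0,"ty":0,"tz":0,"ax":0.02,"ay":0.052,"az":-0.088,"claw":0},{"tx":0,"ty":0,"tz":0,"ax":0,"ay":0,"az":0,"claw":0},{"tx":0,"ty":0,"tz":0,"ax":0,"ay":0,"az":0,"claw":0}])

```text
time_s: 1.77
tcp_pos: [0.3807, 0.2187, 0.2221]
ee_rot: [[0.867, 0.294, 0.402], [0.265, -0.956, 0.127], [0.421, -0.004, -0.907]]
wrist_force: [0.4, 0.3, 0.1]
gripper_width: 0.002
gripper_force: 0.0
```

```bash
python3 - <<'E'
from h import *
a=np.radians(25)
go([-.098,.010,.165],tool([np.sin(a),0,-np.cos(a)],[0,-1,0])); print(sense()['joints'])
im,d=shot('wrist','w1')
im,d=shot('top','top2')
E
```

```text
now dock [-0.1092  0.2417  0.2221] shift now-tool cm [-1.35 23.19  5.57] after-turn tool cm [-1.4  23.17  5.65] turn [-0.003  0.002 -0.002] t 1.7667
[ 60.6416651   -8.88076302 -50.59856583  31.34498013 -33.56949986
  22.27941688]
```

View pics/w1.png

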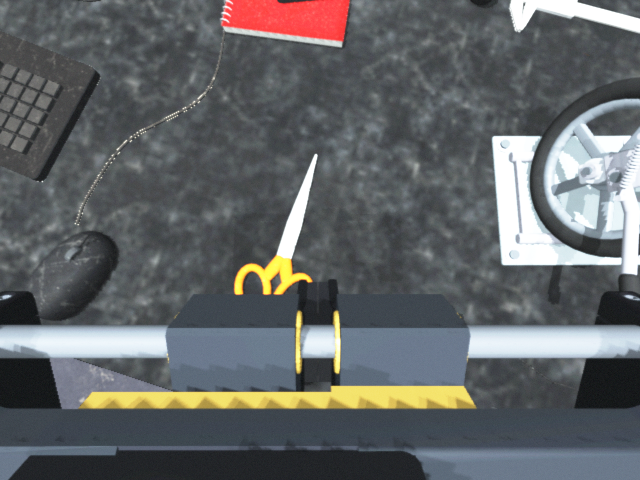

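The wrist view, looking along +x, shows the dock's +y edge at column 500, the wheel, the kickstand leg and its foot at (632,280), and the scissors well clear. Moving over the foot.

>>> drive_tool(rows=[{"tx":-0.2,"ty":3.3,"tz":0.8,"ax":0,"ay":0,"az":0,"claw":0},{"tx":-0.2,"ty":3.3,"tz":0.8,"ax":0,"ay":0,"az":0,"claw":0},{"tx":-0.2,"ty":3.3,"tz":0.8,"ax":0,"ay":0,"az":0,"claw":0},{"tx":-0.2,"ty":3.3,"tz":0.8,"ax":0,"ay":0,"az":0,"claw":0},{"tx":-0.2,"ty":3.3,"tz":0.8,"ax":0,"ay":0,"az":0,"claw":0},{"tx":-0.2,"ty":3.3,"tz":0.8,"ax":0,"ay":0,"az":0,"claw":0},{"tx":-0.2,"ty":3.3,"tz":0.8,"ax":0,"ay":0,"az":0,"claw":0},{"tx":0,"ty":0,"tz":0,"ax":0,"ay":0,"az":0,"claw":0},{"tx":0,"ty":0,"tz":0,"ax":0,"ay":0,"az":0,"claw":0}])

```text
time_s: 2.62
tcp_pos: [0.4601, 0.0066, 0.1664]
ee_rot: [[0.868, 0.291, 0.402], [0.262, -0.957, 0.127], [0.422, -0.005, -0.907]]
wrist_force: [0.1, 0.4, -0.4]
gripper_width: 0.007
gripper_force: 0.0
```

```bash
python3 - <<'E'
from h import *
a=np.radians(25); R=tool([np.sin(a),0,-np.cos(a)],[0,-1,0])
go([-.098,.010,.145],R); go([-.088,.034,.05],R); print(sense()['joints'])
shot('wrist','w2'); im,d=shot('scene','s2')
c=np.hstack([cv2.resize(cv2.imread('pics/w2.png'),(400,300)),cv2.resize(cv2.imread('pics/s2.png')[190:370,240:400],(266,300))])
cv2.imwrite('pics/c2.png',c)
E
```

```text
now dock [-0.0957  0.0156  0.1664] shift now-tool cm [-1.11  0.57  1.84] after-turn tool cm [-1.11  0.56  1.85] turn [-0.003  0.001 -0.005] t 2.6167
now dock [-0.0957  0.0156  0.1664] shift now-tool cm [-4.22 -1.78 10.89] after-turn tool cm [-4.22 -1.84 10.88] turn [-0.003  0.001 -0.005] t 2.6167
[ 22.53851798  -1.65184804 -45.58992708   5.84011991 -21.29464735
  79.32088162]
```

View pics/c2.png

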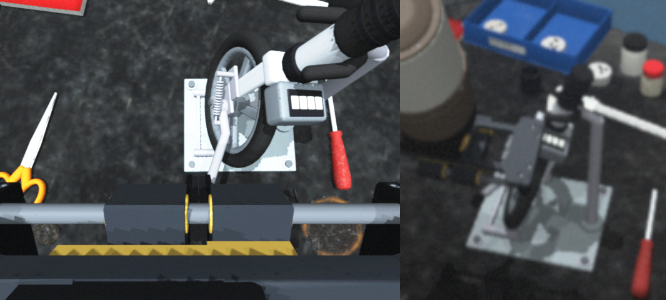

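The finger pair at (200,195) in the left view sits over the leg end at (213,172), slightly to its +y side. Shift it slightly, then descend and push.

>>> drive_tool(rows=[{"tx":-0.4,"ty":0.3,"tz":0.6,"ax":0,"ay":0,"az":0,"claw":0},{"tx":-0.4,"ty":0.3,"tz":0.6,"ax":0,"ay":0,"az":0,"claw":0},{"tx":-0.3,"ty":0,"tz":0.6,"ax":0,"ay":0,"az":0,"claw":0},{"tx":-0.3,"ty":-0.2,"tz":0.7,"ax":0,"ay":0,"az":0,"claw":0},{"tx":-0.3,"ty":-0.2,"tz":0.7,"ax":0,"ay":0,"az":0,"claw":0},{"tx":-0.3,"ty":-0.2,"tz":0.7,"ax":0,"ay":0,"az":0,"claw":0},{"tx":0,"ty":0,"tz":0,"ax":0,"ay":0,"az":0,"claw":0}])

```text
time_s: 3.3
tcp_pos: [0.455, 0.0074, 0.1205]
ee_rot: [[0.867, 0.298, 0.398], [0.269, -0.955, 0.128], [0.418, -0.004, -0.908]]
wrist_force: [-1.6, -0.1, 2.5]
gripper_width: 0.006
gripper_force: 1.5
```

```bash
python3 - <<'E'
from h import *
a=np.radians(25); R=tool([np.sin(a),0,-np.cos(a)],[0,-1,0])
go([-.076,.034,.055],R); print(sense()['joints'],sense()['wrist_force'])
E
```

```text
now dock [-0.1004  0.0179  0.1205] shift now-tool cm [-0.52 -1.58  6.98] after-turn tool cm [-0.56 -1.61  6.97] turn [-0.005  0.005  0.002] t 3.3
[ 22.57858957   2.63477824 -51.7513501   10.44363516 -11.13354295
  74.89166755] [-1.57473536 -0.11609029  2.45064958]
```

Contact is made (2.5 N), but joint 5 is running towards its limit in this tilt. I back off and re-orient: tilted sideways with the gripper body outboard, and the fingers' closing line along the trough.

>>> drive_tool(rows=[{"tx":0,"ty":0,"tz":-2.5,"ax":0,"ay":0,"az":0,"claw":0},{"tx":0,"ty":-2,"tz":-2.5,"ax":0,"ay":0,"az":0,"claw":0},{"tx":0,"ty":-2,"tz":-2.5,"ax":0,"ay":0,"az":0,"claw":0},{"tx":0,"ty":0,"tz":0,"ax":0,"ay":0,"az":0,"claw":0}])

```text
time_s: 3.63
tcp_pos: [0.4149, 0.0382, 0.1952]
ee_rot: [[0.861, 0.301, 0.409], [0.27, -0.954, 0.134], [0.431, -0.005, -0.903]]
wrist_force: [0.9, 0.6, -0.1]
gripper_width: 0.006
gripper_force: 0.0
```

```bash
python3 - <<'E'
from h import *
a=np.radians(28); R=tool([0,-np.sin(a),-np.cos(a)],[-1,0,0])
go([-.095,.010,.165],R); print(sense()['joints'],sense()['wrist_force'])
E
```

```text
now dock [-0.1297  0.0591  0.1952] shift now-tool cm [1.81 4.95 4.18] after-turn tool cm [ 2.92 -3.47  4.97] turn [-0.714  0.038  1.408] t 3.6333
[ 31.84847467 -10.34511442 -50.7841122   13.81274159 -25.33517891
  64.38430872] [ 0.93038264  0.57095643 -0.10943934]
```

>>> drive_tool(rows=[{"tx":0,"ty":0,"tz":0,"ax":-0.055,"ay":0.003,"az":0.108,"claw":0},{"tx":0,"ty":0,"tz":0,"ax":-0.055,"ay":0.003,"az":0.108,"claw":0},{"tx":0,"ty":0,"tz":0,"ax":-0.055,"ay":0.003,"az":0.108,"claw":0},{"tx":0,"ty":0,"tz":0,"ax":-0.055,"ay":0.003,"az":0.108,"claw":0},{"tx":0,"ty":0,"tz":0,"ax":-0.055,"ay":0.003,"az":0.108,"claw":0},{"tx":0,"ty":0,"tz":0,"ax":-0.055,"ay":0.003,"az":0.108,"claw":0},{"tx":0,"ty":0,"tz":0,"ax":-0.055,"ay":0.003,"az":0.108,"claw":0},{"tx":0,"ty":0,"tz":0,"ax":-0.055,"ay":0.003,"az":0.108,"claw":0},{"tx":0,"ty":0,"tz":0,"ax":-0.055,"ay":0.003,"az":0.108,"claw":0},{"tx":0,"ty":0,"tz":0,"ax":-0.055,"ay":0.003,"az":0.108,"claw":0}])

```text
time_s: 4.47
tcp_pos: [0.4144, 0.0338, 0.1901]
ee_rot: [[0.653, -0.69, 0.312], [-0.608, -0.723, -0.327], [0.452, 0.024, -0.892]]
wrist_force: [1.0, -0.1, -0.3]
gripper_width: 0.01
gripper_force: 0.0
```

>>> drive_tool(rows=[{"tx":0,"ty":0,"tz":0,"ax":-0.055,"ay":0.003,"az":0.108,"claw":0},{"tx":0,"ty":0,"tz":0,"ax":-0.055,"ay":0.003,"az":0.108,"claw":0},{"tx":0,"ty":0,"tz":0,"ax":-0.055,"ay":0.003,"az":0.108,"claw":0},{"tx":0,"ty":0,"tz":0,"ax":0,"ay":0,"az":0,"claw":0},{"tx":0,"ty":0,"tz":0,"ax":0,"ay":0,"az":0,"claw":0}])

```text
time_s: 4.88
tcp_pos: [0.4152, 0.0343, 0.1899]
ee_rot: [[0.397, -0.899, 0.187], [-0.79, -0.438, -0.428], [0.467, 0.022, -0.884]]
wrist_force: [-0.6, -0.2, -0.4]
gripper_width: 0.003
gripper_force: 0.0
```

```bash
python3 - <<'E'
from h import *
a=np.radians(28); R=tool([0,-np.sin(a),-np.cos(a)],[-1,0,0])
for p in [-.092,.010,.165],[-.092,.010,.14],[-.072,.034,.05]: go(p,R)
print(sense()['joints'],sense()['wrist_force'])
E
```

```text
now dock [-0.1306  0.0553  0.1899] shift now-tool cm [ 3.35 -3.16  4.51] after-turn tool cm [ 2.83 -3.86  4.33] turn [-0.053  0.001  0.147] t 4.8833
now dock [-0.1306  0.0553  0.1899] shift now-tool cm [ 2.19 -3.22  6.72] after-turn tool cm [ 1.65 -3.86  6.54] turn [-0.053  0.001  0.147] t 4.8833
now dock [-0.1306  0.0553  0.1899] shift now-tool cm [-3.82 -5.77 13.67] after-turn tool cm [-4.69 -5.86 13.36] turn [-0.053  0.001  0.147] t 4.8833
[ 45.02595796   3.09350961 -45.95662533  31.54118915 -56.24235348
 -40.07274818] [-0.56118574 -0.19268596 -0.4478161 ]
```

>>> drive_tool(rows=[{"tx":0,"ty":0,"tz":0,"ax":-0.027,"ay":0,"az":0.074,"claw":0},{"tx":0,"ty":0,"tz":0,"ax":-0.027,"ay":0,"az":0.074,"claw":0},{"tx":1.0,"ty":-2,"tz":1.4,"ax":0,"ay":0,"az":0,"claw":0},{"tx":0.9,"ty":-1.9,"tz":1.4,"ax":0,"ay":0,"az":0,"claw":0},{"tx":0,"ty":0,"tz":1.6,"ax":0,"ay":0,"az":0,"claw":0},{"tx":0,"ty":0,"tz":1.3,"ax":0,"ay":0,"az":0,"claw":0},{"tx":0,"ty":0,"tz":0,"ax":0,"ay":0,"az":0,"claw":0},{"tx":0,"ty":0,"tz":0,"ax":0,"ay":0,"az":0,"claw":0}])

```text
time_s: 5.55
tcp_pos: [0.4639, 0.0025, 0.1489]
ee_rot: [[0.257, -0.957, 0.135], [-0.845, -0.291, -0.449], [0.469, 0.001, -0.883]]
wrist_force: [-0.2, 0.5, 0.6]
gripper_width: 0.005
gripper_force: 0.0
```

```bash
python3 - <<'E'
from h import *
a=np.radians(28); R=tool([0,-np.sin(a),-np.cos(a)],[-1,0,0])
for p in [-.092,.010,.14],[-.072,.034,.05]: go(p,R)
print(sense()['joints'],sense()['wrist_force'])
shot('wrist','w3'); shot('scene','s3')
c=np.hstack([cv2.resize(cv2.imread('pics/w3.png'),(400,300)),cv2.resize(cv2.imread('pics/s3.png')[190:370,240:400],(400,300))])
cv2.imwrite('pics/c3.png',c)
E
```

```text
now dock [-0.0933  0.0105  0.1489] shift now-tool cm [-0.37 -0.13  0.81] after-turn tool cm [-0.37 -0.13  0.81] turn [ 0.003  0.001 -0.003] t 5.55
now dock [-0.0933  0.0105  0.1489] shift now-tool cm [-6.72 -2.13  7.63] after-turn tool cm [-6.71 -2.13  7.63] turn [ 0.003  0.001 -0.003] t 5.55
[ 35.33773436  11.24852391 -44.25214214  35.50679045 -49.95275303
 -45.33549418] [-0.24549741  0.49518109  0.61435774]
```

View pics/c3.png

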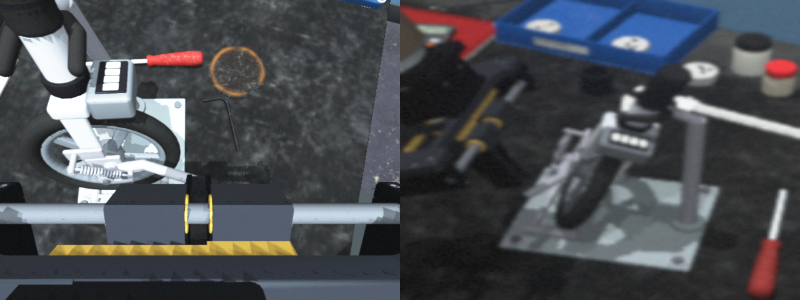

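The fingertips are over the leg's end at about (198,180) in the wrist half, with the gripper body clear and outboard. Push down and forward.

>>> drive_tool(rows=[{"tx":-0.5,"ty":-0.1,"tz":0.65,"ax":0,"ay":0,"az":0,"claw":0},{"tx":-0.5,"ty":-0.1,"tz":0.65,"ax":0,"ay":0,"az":0,"claw":0},{"tx":-0.5,"ty":-0.1,"tz":0.65,"ax":0,"ay":0,"az":0,"claw":0},{"tx":-0.55,"ty":-0.1,"tz":0.65,"ax":0,"ay":0,"az":0,"claw":0},{"tx":-0.55,"ty":-0.15,"tz":0.65,"ax":0,"ay":0,"az":0,"claw":0},{"tx":-0.55,"ty":-0.2,"tz":0.65,"ax":0,"ay":0,"az":0,"claw":0},{"tx":0,"ty":0,"tz":0,"ax":0,"ay":0,"az":0,"claw":0}])

```text
time_s: 6.23
tcp_pos: [0.4693, 0.015, 0.0984]
ee_rot: [[0.258, -0.957, 0.135], [-0.845, -0.291, -0.449], [0.469, 0.001, -0.883]]
wrist_force: [0.5, 0.7, 2.5]
gripper_width: 0.005
gripper_force: 1.2
```

```bash
python3 - <<'E'
from h import *
a=np.radians(28); R=tool([0,-np.sin(a),-np.cos(a)],[-1,0,0])
for p in [-.065,.036,.05],: go(p,R)
print(sense()['joints'],sense()['wrist_force'])
shot('wrist','w4'); shot('scene','s4')
c=np.hstack([cv2.resize(cv2.imread('pics/w4.png')[100:400,100:500],(400,300)),cv2.resize(cv2.imread('pics/s4.png')[220:360,260:400],(400,300))])
cv2.imwrite('pics/c4.png',c)
E
```

```text
now dock [-0.0844  0.021   0.0984] shift now-tool cm [-3.6  -1.94  3.57] after-turn tool cm [-3.6  -1.94  3.57] turn [ 0.003  0.    -0.002] t 6.2333
[ 35.14335659  16.38612765 -47.60065834  40.56761248 -43.21462991
 -52.40637862] [0.47896467 0.68637509 2.46678482]
```

View pics/c4.png

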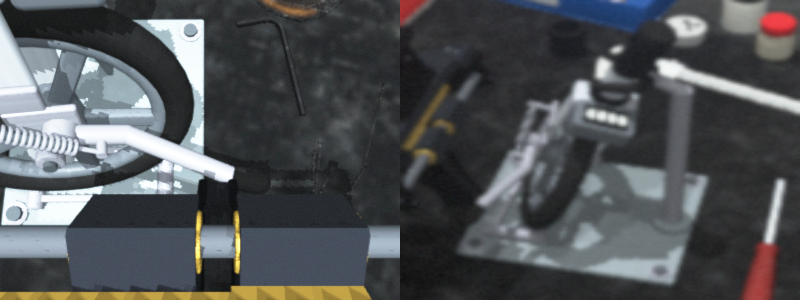

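The leg is swinging down under the fingertip, with the contact at (220,178) in the wrist half. Continue past the snap point and sweep forward.

>>> drive_tool(rows=[{"tx":-0.6,"ty":-0.2,"tz":0.6,"ax":0,"ay":0,"az":0,"claw":0},{"tx":-0.6,"ty":-0.3,"tz":0.6,"ax":0,"ay":0,"az":0,"claw":0},{"tx":-0.6,"ty":-0.4,"tz":0.6,"ax":0,"ay":0,"az":0,"claw":0},{"tx":-0.6,"ty":-0.5,"tz":0.6,"ax":0,"ay":0,"az":0,"claw":0},{"tx":-0.6,"ty":-0.5,"tz":0.6,"ax":0,"ay":0,"az":0,"claw":0},{"tx":-0.3,"ty":-0.8,"tz":0.2,"ax":0,"ay":0,"az":0,"claw":0},{"tx":-0.3,"ty":-0.8,"tz":0.2,"ax":0,"ay":0,"az":0,"claw":0},{"tx":0,"ty":0,"tz":0,"ax":0,"ay":0,"az":0,"claw":0}])

```text
time_s: 7.0
tcp_pos: [0.5001, 0.0413, 0.0524]
ee_rot: [[0.256, -0.957, 0.137], [-0.846, -0.29, -0.448], [0.468, -0.002, -0.884]]
wrist_force: [-0.7, 0.3, 0.6]
gripper_width: 0.006
gripper_force: 0.0
```

```bash
python3 - <<'E'
from h import *
a=np.radians(28); R=tool([0,-np.sin(a),-np.cos(a)],[-1,0,0])
go([-.04,.042,.045],R)
print(sense()['joints'],sense()['wrist_force'])
shot('wrist','w5'); shot('scene','s5')
c=np.hstack([cv2.resize(cv2.imread('pics/w5.png')[100:400,100:500],(400,300)),cv2.resize(cv2.imread('pics/s5.png')[220:360,260:400],(400,300))])
cv2.imwrite('pics/c5.png',c)
E
```

```text
now dock [-0.0472  0.0371  0.0524] shift now-tool cm [-0.79 -0.72  0.42] after-turn tool cm [-0.78 -0.72  0.42] turn [ 0.     0.001 -0.004] t 7.0
[ 34.46782775  23.45461398 -46.14869021  45.49344809 -38.80009926
 -58.14594561] [-0.68462095  0.34937397  0.55318925]
```

View pics/c5.png

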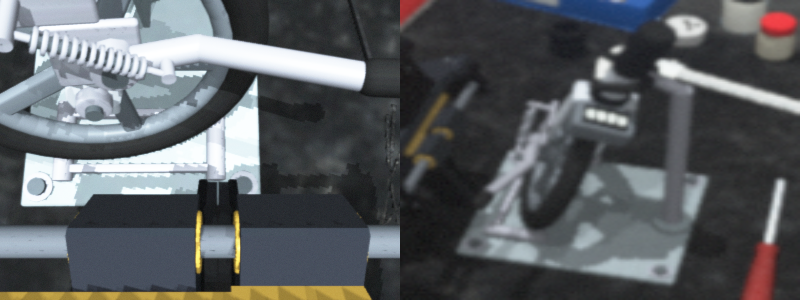

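The wrist half shows the leg back at folded (foot at (370,75)), so it slipped off the inboard side of the fingertips. I'll retry with the fingers lying square across the leg (tool tilted 60°), so that it cannot slide off.

>>> drive_tool(rows=[{"tx":-1,"ty":0,"tz":-2.5,"ax":0,"ay":0,"az":0,"claw":0},{"tx":-1,"ty":0,"tz":-2.5,"ax":0,"ay":0,"az":0,"claw":0},{"tx":-1,"ty":1.5,"tz":-2.5,"ax":0,"ay":0,"az":0,"claw":0},{"tx":0,"ty":1.5,"tz":-2.5,"ax":0,"ay":0,"az":0,"claw":0},{"tx":0,"ty":1.5,"tz":-2.5,"ax":0,"ay":0,"az":0,"claw":0},{"tx":0,"ty":0,"tz":0,"ax":0,"ay":0,"az":0,"claw":0}])

```text
time_s: 7.6
tcp_pos: [0.4302, 0.1107, 0.153]
ee_rot: [[0.256, -0.956, 0.142], [-0.847, -0.293, -0.443], [0.465, -0.007, -0.885]]
wrist_force: [-0.7, -0.5, -0.5]
gripper_width: -0.001
gripper_force: 0.0
```

```bash
python3 - <<'E'
from h import *
a=np.radians(60); R=tool([0,-np.sin(a),-np.cos(a)],[-1,0,0]); x=np.array([0,-.5,.866]);z=np.array([0,-.866,-.5])
p=np.array([-.098,-.012,.134])
go(p+.01*x-.06*z,R);go(p,R)
print(sense()['joints'],sense()['wrist_force'])
E
```

```text
now dock [-0.0937  0.1239  0.153 ] shift now-tool cm [8.8  0.4  2.39] after-turn tool cm [6.15 0.43 6.72] turn [-0.004  0.563 -0.006] t 7.6
now dock [-0.0937  0.1239  0.153 ] shift now-tool cm [11.15  0.42  8.  ] after-turn tool cm [ 5.15  0.43 12.72] turn [-0.004  0.563 -0.006] t 7.6
[ 50.45906072  12.20107632 -40.19391955  27.93324837 -56.7523943
 -53.00066634] [-0.7307146  -0.49343988 -0.48749001]
```

>>> drive_tool(rows=[{"tx":0,"ty":0,"tz":0,"ax":0,"ay":0.112,"az":0,"claw":0},{"tx":0,"ty":0,"tz":0,"ax":0,"ay":0.112,"az":0,"claw":0},{"tx":0,"ty":0,"tz":0,"ax":0,"ay":0.112,"az":0,"claw":0},{"tx":0,"ty":0,"tz":0,"ax":0,"ay":0.112,"az":0,"claw":0},{"tx":0,"ty":0,"tz":0,"ax":0,"ay":0.112,"az":0,"claw":0},{"tx":2,"ty":0.1,"tz":0.5,"ax":0,"ay":0,"az":0,"claw":0},{"tx":2,"ty":0.1,"tz":1,"ax":0,"ay":0,"az":0,"claw":0},{"tx":2.1,"ty":0.2,"tz":1.5,"ax":0,"ay":0,"az":0,"claw":0},{"tx":0,"ty":0,"tz":1.5,"ax":0,"ay":0,"az":0,"claw":0},{"tx":0,"ty":0,"tz":0,"ax":0,"ay":0,"az":0,"claw":0}])

```text
time_s: 8.43
tcp_pos: [0.4456, 0.0377, 0.1793]
ee_rot: [[0.144, -0.958, 0.247], [-0.478, -0.286, -0.831], [0.867, 0.001, -0.499]]
wrist_force: [-0.2, 0.4, 0.3]
gripper_width: 0.005
gripper_force: 0.0
```

```bash
python3 - <<'E'
from h import *
a=np.radians(60); R=tool([0,-np.sin(a),-np.cos(a)],[-1,0,0]); x=np.array([0,-.5,.866]);z=np.array([0,-.866,-.5])
p=np.array([-.098,-.012,.134])
go(p+.01*x,R);go(p,R); go([-.066,.014,.063],R)
print(sense()['joints'],sense()['wrist_force'])
E
```

```text
now dock [-0.1005  0.0496  0.1793] shift now-tool cm [ 0.15 -0.3   7.6 ] after-turn tool cm [ 0.16 -0.25  7.6 ] turn [ 0.008 -0.001 -0.003] t 8.4333
now dock [-0.1005  0.0496  0.1793] shift now-tool cm [-0.85 -0.3   7.59] after-turn tool cm [-0.84 -0.25  7.6 ] turn [ 0.008 -0.001 -0.003] t 8.4333
now dock [-0.1005  0.0496  0.1793] shift now-tool cm [-8.31 -3.49  8.86] after-turn tool cm [-8.29 -3.45  8.9 ] turn [ 0.008 -0.001 -0.003] t 8.4333
[ 51.36094688  21.04760404 -48.96446488  48.26459333 -72.54252499
 -72.80203089] [-0.17692531  0.36474034  0.25900879]
```

>>> drive_tool(rows=[{"tx":0.1,"ty":-0.1,"tz":2.6,"ax":0,"ay":0,"az":0,"claw":0},{"tx":0.1,"ty":-0.1,"tz":2.5,"ax":0,"ay":0,"az":0,"claw":0},{"tx":0,"ty":-0.1,"tz":2.5,"ax":0,"ay":0,"az":0,"claw":0},{"tx":-0.8,"ty":0,"tz":0.1,"ax":0,"ay":0,"az":0,"claw":0},{"tx":-0.8,"ty":0,"tz":0.1,"ax":0,"ay":0,"az":0,"claw":0},{"tx":-0.8,"ty":-0.2,"tz":0.1,"ax":0,"ay":0,"az":0,"claw":0},{"tx":-0.8,"ty":-0.2,"tz":0.1,"ax":0,"ay":0,"az":0,"claw":0},{"tx":0,"ty":0,"tz":0,"ax":0,"ay":0,"az":0,"claw":0}])

```text
time_s: 9.1
tcp_pos: [0.4693, -0.0079, 0.1127]
ee_rot: [[0.146, -0.957, 0.252], [-0.477, -0.291, -0.829], [0.866, 0.001, -0.499]]
wrist_force: [-3.5, -2.1, 1.0]
gripper_width: 0.005
gripper_force: 1.3
```

```bash
python3 - <<'E'
from h import *
a=np.radians(60); R=tool([0,-np.sin(a),-np.cos(a)],[-1,0,0])
go([-.066,.014,.063],R)
print(sense()['joints'],sense()['wrist_force'])
E
```

```text
now dock [-0.0912 -0.0009  0.1127] shift now-tool cm [-5.05 -2.51  1.18] after-turn tool cm [-5.04 -2.52  1.19] turn [ 0.003 -0.001 -0.001] t 9.1
[ 41.64808866  27.15268152 -54.68272308  61.37222827 -63.72532447
 -81.68635913] [-3.51250221 -2.06419208  1.0159637 ]
```

```bash
python3 - <<'E'
from h import *
shot('wrist','w6'); shot('top','t6')
c=np.hstack([cv2.resize(cv2.imread('pics/w6.png'),(400,300)),cv2.resize(cv2.imread('pics/t6.png')[210:330,280:440],(400,300),interpolation=cv2.INTER_CUBIC)])
cv2.imwrite('pics/c6.png',c)
E
```

```text
(no output)
```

View pics/c6.png

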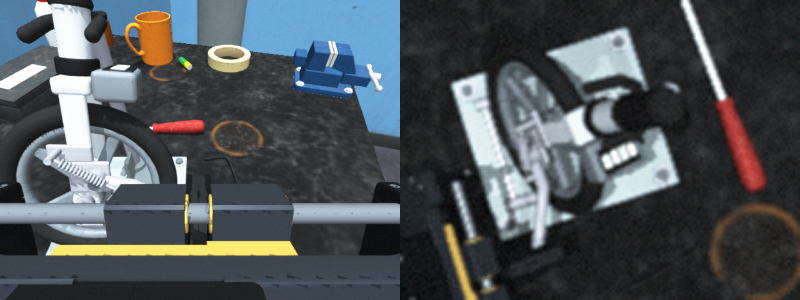

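The wrist half shows the wheel upright in view with the leg hidden behind the gripper. In the top half the leg runs from (530,130) to (540,245) and looks foreshortened, so it has swung. I'll measure its angle from the depth.

```bash
cat >> h.py <<'E'
def leg(n,fn):
    z=np.load('pics/%s.npz'%fn); Q=w2d(world(n,z['d'],z['p'],z['R'])); im=z['im'].astype(int)
    ok=(z['d']>0)&(im.min(2)>90)&(Q[...,2]>.018)&(Q[...,2]<.16)&(Q[...,0]>-.13)&(Q[...,0]<0)&(Q[...,1]>-.015)&(Q[...,1]<.07)
    # wheel-plane coords: lateral l (along wheel y) must be > ~.04 for the outer leg
    X=Q[ok]; H=np.array([0,-.028,.083]); y=np.array([0,.94,.342]); u=np.array([0,-.342,.94])
    l=(X-H)@y; h=(X-H)@u
    for a in np.arange(-.12,.0,.01):
        q=(abs(X[:,0]-a)<.005)&(l>.042)
        if q.sum()>2: print(n,round(a,3),q.sum(),'x,lat,up(mm)',(np.median(np.c_[X[q][:,0],l[q],h[q]],0)*1e3).round(1))
E
python3 - <<'E'
from h import *
leg('top','top1'); leg('top','t6'); leg('scene','scene1')
E
```

```text
top -0.09 21 x,lat,up(mm) [-89.4  47.4  32.1]
top -0.08 18 x,lat,up(mm) [-80.4  44.6  31.4]
top -0.07 4 x,lat,up(mm) [-73.2  42.6  28.5]
top -0.01 8 x,lat,up(mm) [-8.2 43.  37.8]
top -0.08 17 x,lat,up(mm) [-79.8  44.9   8.4]
top -0.07 10 x,lat,up(mm) [-71.2  43.4   8.1]
top -0.02 5 x,lat,up(mm) [-17.   43.7  28. ]
top -0.01 13 x,lat,up(mm) [-8.8 44.2 36. ]
scene -0.09 10 x,lat,up(mm) [-89.9  45.4  35.2]
scene -0.08 6 x,lat,up(mm) [-81.9  43.6  33.7]
```

The leg has dropped 23 mm at x = -80 mm (about 0.4 rad), with the fingers still squarely on it. Continue.

>>> drive_tool(rows=[{"tx":-0.8,"ty":-0.15,"tz":0.1,"ax":0,"ay":0,"az":0,"claw":0},{"tx":-0.8,"ty":-0.25,"tz":0.1,"ax":0,"ay":0,"az":0,"claw":0},{"tx":0,"ty":0,"tz":0,"ax":0,"ay":0,"az":0,"claw":0}])

```text
time_s: 9.45
tcp_pos: [0.4719, -0.0005, 0.0976]
ee_rot: [[0.146, -0.957, 0.253], [-0.479, -0.292, -0.828], [0.866, -0.001, -0.501]]
wrist_force: [-3.0, -0.7, 0.5]
gripper_width: 0.002
gripper_force: 0.7
```

```bash
python3 - <<'E'
from h import *
a=np.radians(60); R=tool([0,-np.sin(a),-np.cos(a)],[-1,0,0])
go([-.066,.014,.063],R)
s=sense();print(s['joints'],D.T@s['wrist_force'],s['moment'])
shot('top','t7'); leg('top','t7')
E
```

```text
now dock [-0.0865  0.0053  0.0976] shift now-tool cm [-3.43 -2.05  0.98] after-turn tool cm [-3.43 -2.05  0.98] turn [ 0.002  0.001 -0.002] t 9.45
[ 41.95014077  29.10481617 -54.37924661  61.84239641 -62.86318227
 -83.4020179 ] [-3.06021909  0.25050414  0.51412687] [ 1.56302879  0.70762804 -0.34231729]
top -0.08 8 x,lat,up(mm) [-77.   47.   -7.7]
top -0.07 15 x,lat,up(mm) [-71.1  45.1  -7.6]
top -0.06 5 x,lat,up(mm) [-62.4  42.9  -1.8]
top -0.02 6 x,lat,up(mm) [-18.   43.2  24. ]
top -0.01 14 x,lat,up(mm) [-9.1 44.1 32.9]
```

>>> drive_tool(rows=[{"tx":-0.8,"ty":-0.35,"tz":0.1,"ax":0,"ay":0,"az":0,"claw":0},{"tx":-0.8,"ty":-0.45,"tz":0.1,"ax":0,"ay":0,"az":0,"claw":0},{"tx":-0.8,"ty":-0.5,"tz":0.1,"ax":0,"ay":0,"az":0,"claw":0},{"tx":-0.7,"ty":-0.6,"tz":0.1,"ax":0,"ay":0,"az":0,"claw":0},{"tx":-0.4,"ty":-0.8,"tz":0,"ax":0,"ay":0,"az":0,"claw":0},{"tx":0,"ty":0,"tz":0,"ax":0,"ay":0,"az":0,"claw":0}])

```text
time_s: 10.0
tcp_pos: [0.4948, 0.0208, 0.0655]
ee_rot: [[0.144, -0.957, 0.252], [-0.479, -0.291, -0.828], [0.866, -0.001, -0.5]]
wrist_force: [0.1, 1.2, 0.9]
gripper_width: 0.006
gripper_force: 0.0
```

```bash
python3 - <<'E'
from h import *
a=np.radians(60); R=tool([0,-np.sin(a),-np.cos(a)],[-1,0,0])
go([-.04,.025,.055],R)
s=sense();print(s['joints'],D.T@s['wrist_force'],s['moment'])
shot('top','t8'); leg('top','t8'); shot('scene','s8'); leg('scene','s8')
E
```

```text
now dock [-0.0584  0.019   0.0655] shift now-tool cm [-1.22 -1.84 -0.  ] after-turn tool cm [-1.21 -1.84  0.  ] turn [ 0.002  0.    -0.003] t 10.0
[ 41.72251023  34.25936377 -51.03295871  62.87347438 -62.0491263
 -85.25695979] [0.48493133 1.10032679 0.93193638] [1.80102781 0.43030056 0.0115468 ]
top -0.01 51 x,lat,up(mm) [ -7.7  48.1 -27.8]
scene -0.01 40 x,lat,up(mm) [ -7.5  49.7 -31.9]
```

The snap worked: the leg now hangs at x ≈ -8 mm, about 30 mm below the hub. Retreat outward and up, then measure the grip.

>>> drive_tool(rows=[{"tx":0,"ty":0.3,"tz":-2.5,"ax":0,"ay":0,"az":0,"claw":0},{"tx":0,"ty":0.3,"tz":-3.5,"ax":0,"ay":0,"az":0,"claw":0},{"tx":0,"ty":0.5,"tz":-4,"ax":0,"ay":0,"az":0,"claw":4},{"tx":1,"ty":0,"tz":-3.5,"ax":0,"ay":-0.115,"az":0,"claw":8.7},{"tx":2,"ty":0,"tz":-2.5,"ax":0,"ay":-0.115,"az":0,"claw":8.7},{"tx":2,"ty":0,"tz":-2.5,"ax":0,"ay":-0.115,"az":0,"claw":8.7},{"tx":1,"ty":0,"tz":-3,"ax":0,"ay":-0.115,"az":0,"claw":8.7},{"tx":1,"ty":0,"tz":-3,"ax":0,"ay":-0.115,"az":0,"claw":8.7},{"tx":0,"ty":0,"tz":-3,"ax":0,"ay":-0.115,"az":0,"claw":8.7},{"tx":0,"ty":0,"tz":0,"ax":0,"ay":0,"az":0,"claw":8.7}])

```text
time_s: 10.93
tcp_pos: [0.4389, 0.1696, 0.3008]
ee_rot: [[0.266, -0.957, 0.114], [-0.903, -0.289, -0.318], [0.338, -0.018, -0.941]]
wrist_force: [0.7, 0.7, 0.0]
gripper_width: 0.529
gripper_force: 0.0
```

```bash
cat >> h.py <<'E'
def grip(n,fn,lo=.225,hi=.285):
    z=np.load('pics/%s.npz'%fn); Q=w2d(world(n,z['d'],z['p'],z['R'])); im=z['im'].astype(int)
    for a in np.arange(lo,hi,.01):
        q=(z['d']>0)&(Q[...,2]>a)&(Q[...,2]<=a+.01)&(abs(Q[...,0])<.05)&(Q[...,1]>-.13)&(Q[...,1]<.03)&(im.max(2)<90)
        if q.sum()>3: X=Q[q]; print(n,round(a,3),q.sum(),'lo',np.percentile(X,3,0).round(4),'med',np.median(X,0).round(4),'hi',np.percentile(X,97,0).round(4))
E
python3 - <<'E'
from h import *
a=np.radians(20); R=tool([0,np.sin(a),-np.cos(a)],[-1,0,0])
shot('top','t9'); shot('scene','s9'); leg('top','t9'); leg('scene','s9'); grip('top','t9'); grip('scene','s9'); 
go([-.011,-.09,.245],R); print(sense()['joints'])
E
```

```text
top -0.01 53 x,lat,up(mm) [ -7.7  47.2 -26. ]
scene -0.01 47 x,lat,up(mm) [ -7.3  49.6 -31.9]
top 0.225 44 lo [-0.0172 -0.0778  0.2256] med [-0.0041 -0.0703  0.2297] hi [ 0.0068 -0.0665  0.2344]
top 0.235 48 lo [-0.0188 -0.084   0.2354] med [-0.0049 -0.0746  0.24  ] hi [ 0.0065 -0.0705  0.2449]
top 0.245 46 lo [-0.0193 -0.0869  0.2452] med [-0.0056 -0.0786  0.25  ] hi [ 0.0055 -0.0751  0.2544]
top 0.255 73 lo [-0.0188 -0.1086  0.2555] med [-0.008  -0.0841  0.2619] hi [ 0.0048 -0.0787  0.265 ]
top 0.265 170 lo [-0.02   -0.1056  0.2653] med [-0.0083 -0.0944  0.2684] hi [ 0.0036 -0.0843  0.273 ]
scene 0.225 52 lo [-0.018  -0.0953  0.2251] med [-0.0148 -0.0808  0.2297] hi [-0.0039 -0.0676  0.2342]
scene 0.235 48 lo [-0.0189 -0.0996  0.2354] med [-0.0157 -0.0868  0.2402] hi [-0.0096 -0.0743  0.2441]
scene 0.245 57 lo [-0.0205 -0.1045  0.2454] med [-0.0168 -0.0897  0.2502] hi [-0.0072 -0.0777  0.2547]
scene 0.255 60 lo [-0.021  -0.1097  0.2552] med [-0.0162 -0.0945  0.2603] hi [-0.009  -0.0809  0.2643]
scene 0.265 112 lo [-0.0203 -0.1079  0.2652] med [-0.012  -0.097   0.2698] hi [ 0.0013 -0.0867  0.2743]
now dock [-0.0711  0.1762  0.2938] shift now-tool cm [23.22 -6.15 13.83] after-turn tool cm [26.68 -6.01 -4.52] turn [-0.005 -0.704 -0.006] t 11.0333
[ 51.94183238   6.15006921 -19.6221935   17.12391247 -76.63514014
 -41.03837796]
```

Grip axis found: centre about (-6, -88, 244) mm in the dock frame, still leaning, and the leg is straight down. Re-orient along the handle with the gripper open.

>>> drive_tool(rows=[{"tx":1,"ty":0,"tz":-2,"ax":0,"ay":-0.117,"az":0,"claw":8.7},{"tx":1,"ty":0,"tz":-2,"ax":0,"ay":-0.117,"az":0,"claw":8.7},{"tx":1,"ty":-1,"tz":0,"ax":0,"ay":-0.117,"az":0,"claw":8.7},{"tx":1,"ty":-1,"tz":0,"ax":0,"ay":-0.117,"az":0,"claw":8.7},{"tx":1,"ty":-1,"tz":0,"ax":0,"ay":-0.117,"az":0,"claw":8.7},{"tx":1,"ty":-1,"tz":0,"ax":0,"ay":-0.117,"az":0,"claw":8.7},{"tx":0,"ty":0,"tz":0,"ax":0,"ay":0,"az":0,"claw":8.7}])

```text
time_s: 11.62
tcp_pos: [0.4901, 0.1297, 0.3301]
ee_rot: [[0.261, -0.96, -0.101], [-0.903, -0.28, 0.326], [-0.341, 0.006, -0.94]]
wrist_force: [0.4, -0.1, 0.4]
gripper_width: 0.993
gripper_force: 0.0
```

```bash
python3 - <<'E'
from h import *
a=np.radians(20); R=tool([0,np.sin(a),-np.cos(a)],[-1,0,0]); z=np.array([0,.342,-.94])
p=np.array([-.006,-.083,.2305])
go(p-.08*z,R); go(p,R); print(sense()['joints'])
E
```

```text
now dock [-0.0308  0.1245  0.3301] shift now-tool cm [22.87 -2.85 -5.72] after-turn tool cm [22.91 -2.48 -5.74] turn [ 0.001 -0.001 -0.016] t 11.6167
now dock [-0.0308  0.1245  0.3301] shift now-tool cm [22.86 -2.85  2.29] after-turn tool cm [22.91 -2.48  2.26] turn [ 0.001 -0.001 -0.016] t 11.6167
[ 20.00310291   8.82314061   2.54434132 -20.05848509 -83.16440969
  -1.49690822]
```

>>> drive_tool(rows=[{"tx":2.8,"ty":-0.4,"tz":-1.2,"ax":0,"ay":0,"az":-0.016,"claw":8.7},{"tx":2.8,"ty":-0.3,"tz":-1.2,"ax":0,"ay":0,"az":0,"claw":8.7},{"tx":2.9,"ty":-0.3,"tz":-1.2,"ax":0,"ay":0,"az":0,"claw":8.7},{"tx":2.9,"ty":-0.3,"tz":-1.1,"ax":0,"ay":0,"az":0,"claw":8.7},{"tx":2.9,"ty":-0.3,"tz":-0.5,"ax":0,"ay":0,"az":0,"claw":8.7},{"tx":2.9,"ty":-0.3,"tz":-0.5,"ax":0,"ay":0,"az":0,"claw":8.7},{"tx":2.9,"ty":-0.3,"tz":0,"ax":0,"ay":0,"az":0,"claw":8.7},{"tx":2.8,"ty":-0.3,"tz":0,"ax":0,"ay":0,"az":0,"claw":8.7},{"tx":0,"ty":0,"tz":0,"ax":0,"ay":0,"az":0,"claw":8.7},{"tx":0,"ty":0,"tz":0,"ax":0,"ay":0,"az":0,"claw":8.7}])

```text
time_s: 12.45
tcp_pos: [0.5823, -0.0824, 0.3066]
ee_rot: [[0.284, -0.953, -0.104], [-0.897, -0.302, 0.323], [-0.34, 0.002, -0.94]]
wrist_force: [-1.2, 0.7, 0.4]
gripper_width: 1.002
gripper_force: 0.0
```

```bash
python3 - <<'E'
from h import *
a=np.radians(20); R=tool([0,np.sin(a),-np.cos(a)],[-1,0,0])
p=np.array([-.006,-.083,.2305])
go(p,R); print(sense()['joints'])
shot('wrist','w10'); grip('wrist','w10',.235,.285)
E
```

```text
now dock [-0.0051 -0.1053  0.3066] shift now-tool cm [0.49 0.06 7.91] after-turn tool cm [0.5  0.09 7.91] turn [ 0.005 -0.002  0.008] t 12.45
[ -2.77627632  21.53906407  16.00715632 -18.54793973 -91.63984683
  20.99710173]
wrist 0.235 123 lo [-0.0151 -0.1024  0.2353] med [-0.0004 -0.0994  0.2403] hi [ 0.0086 -0.0903  0.2446]
wrist 0.245 185 lo [-0.0159 -0.1072  0.2455] med [-0.0037 -0.1042  0.2509] hi [ 0.0074 -0.0962  0.2549]
wrist 0.255 251 lo [-0.0193 -0.1109  0.2555] med [-0.0061 -0.1084  0.2629] hi [ 0.0064 -0.0997  0.2649]
wrist 0.265 1480 lo [-0.0185 -0.1089  0.2655] med [-0.0063 -0.0989  0.2693] hi [ 0.0056 -0.0886  0.2736]
```

View pics/w10.png

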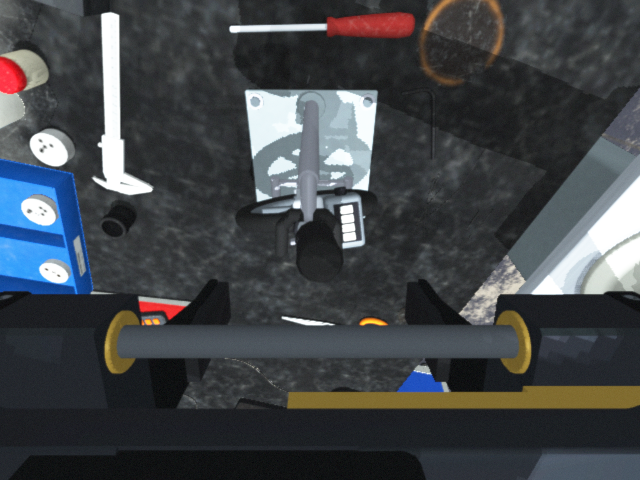

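The grip's top is at (320,255), centred between the open fingers at columns 195 and 440, and everything is still leaning in the rest. Descend and close.

>>> drive_tool(rows=[{"tx":0.4,"ty":0.1,"tz":1.5,"ax":0,"ay":0,"az":0,"claw":8.7},{"tx":0,"ty":0,"tz":1.6,"ax":0,"ay":0,"az":0,"claw":8.7},{"tx":0,"ty":0,"tz":1.6,"ax":0,"ay":0,"az":0,"claw":8.7},{"tx":0,"ty":0,"tz":1.6,"ax":0,"ay":0,"az":0,"claw":8.7},{"tx":0,"ty":0,"tz":1.6,"ax":0,"ay":0,"az":0,"claw":8.7},{"tx":0,"ty":0,"tz":0,"ax":0,"ay":0,"az":0,"claw":8.7},{"tx":0,"ty":0,"tz":0,"ax":0,"ay":0,"az":0,"claw":8.7}])

```text
time_s: 13.08
tcp_pos: [0.575, -0.0591, 0.2347]
ee_rot: [[0.29, -0.952, -0.099], [-0.896, -0.306, 0.323], [-0.337, -0.005, -0.941]]
wrist_force: [0.5, -1.2, 0.0]
gripper_width: 0.997
gripper_force: 0.0
```

>>> drive_tool(rows=[{"tx":0,"ty":0,"tz":0,"ax":0,"ay":0,"az":0,"claw":1},{"tx":0,"ty":0,"tz":0,"ax":0,"ay":0,"az":0,"claw":1},{"tx":0,"ty":0,"tz":0,"ax":0,"ay":0,"az":0,"claw":1},{"tx":0,"ty":0,"tz":0,"ax":0,"ay":0,"az":0,"claw":1},{"tx":0,"ty":0,"tz":0,"ax":0,"ay":0,"az":0,"claw":1},{"tx":0,"ty":0,"tz":0,"ax":0,"ay":0,"az":0,"claw":1},{"tx":0,"ty":0,"tz":0,"ax":0,"ay":0,"az":0,"claw":1},{"tx":0,"ty":0,"tz":0,"ax":0,"ay":0,"az":0,"claw":1},{"tx":0,"ty":0,"tz":0,"ax":0,"ay":0,"az":0,"claw":1},{"tx":0,"ty":0,"tz":0,"ax":0,"ay":0,"az":0,"claw":1}])

```text
time_s: 13.92
tcp_pos: [0.5757, -0.0602, 0.2347]
ee_rot: [[0.288, -0.953, -0.097], [-0.896, -0.304, 0.323], [-0.338, -0.006, -0.941]]
wrist_force: [-1.6, -1.2, 1.0]
gripper_width: 0.328
gripper_force: 5.3
```

```bash
python3 - <<'E'
from h import *
s=sense(); R=s['ee_rot']; Rd=D.T@R
print(s['time_s'],'tcp dock',w2d(s['tcp_pos']),'grasp',w2d(s['tcp_pos'])-.019*Rd[:,2],'F',D.T@s['wrist_force'],s['moment'],s['gripper_force'],s['gripper_width']*87); print(Rd.round(3)); print(s['joints'])
E
```

```text
13.9167 tcp dock [-0.00491944 -0.08223492  0.23472199] grasp [-0.00495742 -0.08865039  0.25260607] F [-1.92071721 -0.69723352  1.04292188] [-0.4475055  -0.16276374 -0.02314834] 5.3219617903232574 28.538634223301866
[[ 0.012 -1.     0.002]
 [-0.941 -0.011  0.338]
 [-0.338 -0.006 -0.941]]
[ -0.77773307  22.2597663    7.14305288 -18.99670309 -81.5331515
  22.47087204]
```

>>> drive_tool(rows=[{"tx":0,"ty":0,"tz":0,"ax":0,"ay":0,"az":0,"claw":1},{"tx":0,"ty":0,"tz":0,"ax":0,"ay":0,"az":0,"claw":1},{"tx":0,"ty":0,"tz":0,"ax":0,"ay":0,"az":0,"claw":1},{"tx":0,"ty":0,"tz":0,"ax":0,"ay":0,"az":0,"claw":1}])

```text
time_s: 14.25
tcp_pos: [0.5765, -0.0602, 0.2351]
ee_rot: [[0.289, -0.953, -0.095], [-0.896, -0.304, 0.323], [-0.337, -0.008, -0.942]]
wrist_force: [1.7, 0.5, 1.4]
gripper_width: 0.305
gripper_force: 29.7
```

>>> drive_tool(rows=[{"tx":-0.7,"ty":0,"tz":0,"ax":0,"ay":0.029,"az":0,"claw":1},{"tx":-0.7,"ty":0,"tz":0,"ax":0,"ay":0.029,"az":0,"claw":1},{"tx":-0.7,"ty":0,"tz":0,"ax":0,"ay":0.029,"az":0,"claw":1},{"tx":-0.7,"ty":0,"tz":0,"ax":0,"ay":0.029,"az":0,"claw":1},{"tx":0,"ty":0,"tz":0,"ax":0,"ay":0,"az":0,"claw":1}])

```text
time_s: 14.67
tcp_pos: [0.5669, -0.034, 0.2439]
ee_rot: [[0.3, -0.952, -0.063], [-0.927, -0.306, 0.216], [-0.225, -0.007, -0.974]]
wrist_force: [0.6, -2.8, 0.8]
gripper_width: 0.3
gripper_force: 29.8
```

```bash
cat >> h.py <<'E'
def st():
    s=sense(); Rd=D.T@s['ee_rot']
    print(s['time_s'],'tcp dock',w2d(s['tcp_pos']).round(4),'F',(D.T@s['wrist_force']).round(1),s['moment'].round(2),s['gripper_force'],s['gripper_width']*87,'toolz',Rd[:,2].round(3))
E
python3 - <<'E'
from h import *
st(); go([0,0,.2474],tool([0,0,-1],[-1,0,0]))
E
```

```text
14.6667 tcp dock [-0.0056 -0.0546  0.2439] F [-0.2 -2.9  0.8] [-0.93 -0.39 -0.11] 29.843803711119108 26.136472365464403 toolz [ 0.003  0.225 -0.974]
now dock [-0.0056 -0.0546  0.2439] shift now-tool cm [-5.39 -0.63  0.89] after-turn tool cm [-5.46 -0.56 -0.35] turn [-0.005  0.227  0.013] t 14.6667
```

>>> drive_tool(rows=[{"tx":-0.69,"ty":-0.07,"tz":0.02,"ax":0,"ay":0.0284,"az":0.001,"claw":1},{"tx":-0.69,"ty":-0.07,"tz":0.02,"ax":0,"ay":0.0284,"az":0.001,"claw":1},{"tx":-0.69,"ty":-0.07,"tz":0.02,"ax":0,"ay":0.0284,"az":0.001,"claw":1},{"tx":-0.69,"ty":-0.07,"tz":0.02,"ax":0,"ay":0.0284,"az":0.001,"claw":1},{"tx":-0.69,"ty":-0.07,"tz":0.02,"ax":0,"ay":0.0284,"az":0.001,"claw":1},{"tx":-0.69,"ty":-0.07,"tz":0.02,"ax":0,"ay":0.0284,"az":0.001,"claw":1},{"tx":0,"ty":0,"tz":0,"ax":0,"ay":0,"az":0,"claw":1}])

```text
time_s: 15.25
tcp_pos: [0.5585, 0.0055, 0.2498]
ee_rot: [[0.3, -0.954, -0.013], [-0.952, -0.3, 0.054], [-0.055, -0.004, -0.998]]
wrist_force: [-1.2, -2.2, 6.2]
gripper_width: 0.304
gripper_force: 29.9
```

```bash
python3 - <<'E'
from h import *
st(); go([0,0,.2485],tool([0,0,-1],[-1,0,0]))
E
```

```text
15.25 tcp dock [-0.002  -0.0143  0.2498] F [-1.8 -1.8  6.2] [-0.85  0.41 -0.18] 29.88403217168525 26.439996048115642 toolz [ 0.004  0.055 -0.998]
now dock [-0.002  -0.0143  0.2498] shift now-tool cm [-1.42 -0.21  0.21] after-turn tool cm [-1.43 -0.2   0.13] turn [-0.004  0.055  0.007] t 15.25
```

>>> drive_tool(rows=[{"tx":-0.7,"ty":-0.1,"tz":0,"ax":0,"ay":0.0275,"az":0.003,"claw":1},{"tx":-0.7,"ty":-0.1,"tz":0,"ax":0,"ay":0.0275,"az":0.003,"claw":1},{"tx":0,"ty":0,"tz":0,"ax":0,"ay":0,"az":0,"claw":1},{"tx":0,"ty":0,"tz":0,"ax":0,"ay":0,"az":0,"claw":1},{"tx":0,"ty":0,"tz":0,"ax":0,"ay":0,"az":0,"claw":1}])

```text
time_s: 15.67
tcp_pos: [0.5567, 0.0184, 0.2503]
ee_rot: [[0.293, -0.956, 0.003], [-0.956, -0.293, 0.002], [-0.001, -0.004, -1.0]]
wrist_force: [-0.2, -1.8, 5.8]
gripper_width: 0.301
gripper_force: 29.9
```

```bash
cat >> h.py <<'E'
def tyre(n,fn):
    z=np.load('pics/%s.npz'%fn); Q=w2d(world(n,z['d'],z['p'],z['R'])); im=z['im'].astype(int); d=z['d']>0
    near=d&(abs(Q[...,0])<.12)&(abs(Q[...,1])<.08)
    for a,b in((.02,.04),(.04,.06),(.06,.08),(.08,.1),(.1,.12),(.12,.14),(.14,.16),(.16,.18),(.18,.2),(.2,.22),(.22,.24)):
        for nm,m in(('dark',im.max(2)<80),('lite',im.min(2)>110)):
            q=near&m&(Q[...,2]>a)&(Q[...,2]<b)
            if q.sum()>5: X=Q[q]; print(n,nm,a,q.sum(),'lo',np.percentile(X,3,0)[:2].round(4),'med',np.median(X,0)[:2].round(4),'hi',np.percentile(X,97,0)[:2].round(4))
E
python3 - <<'E'
from h import *
st()
shot('top','t12'); shot('scene','s12'); shot('wrist','w12')
tyre('scene','s12'); tyre('top','t12')
E
```

```text
15.6667 tcp dock [ 0.     -0.0015  0.2503] F [-0.8 -1.6  5.8] [-0.6   0.53 -0.17] 29.92589076049626 26.20073598048567 toolz [ 0.004  0.001 -1.   ]
scene dark 0.02 116 lo [-0.048  -0.0116] med [-0.0083 -0.0029] hi [0.0338 0.0628]
scene dark 0.04 51 lo [-0.0715 -0.0148] med [-0.0373 -0.0035] hi [0.0614 0.0035]
scene dark 0.06 61 lo [-0.0772 -0.0164] med [-0.0723 -0.0063] hi [0.0619 0.0143]
scene dark 0.08 97 lo [-0.0786 -0.018 ] med [-0.0734 -0.0094] hi [ 0.0079 -0.0002]
scene lite 0.08 22 lo [-0.0117 -0.026 ] med [-0.0068 -0.0213] hi [0.0007 0.0213]
scene dark 0.1 96 lo [-0.0753 -0.0173] med [-0.0702 -0.0097] hi [ 0.0094 -0.0012]
scene lite 0.1 11 lo [-0.0219 -0.023 ] med [-0.0066 -0.0221] hi [-0.004   0.0281]
scene dark 0.12 108 lo [-0.0686 -0.0165] med [-0.0614 -0.0091] hi [0.003  0.0335]
scene lite 0.12 9 lo [-0.0089 -0.0233] med [-0.0071  0.0176] hi [-0.0017  0.0187]
scene dark 0.14 142 lo [-0.0557 -0.0153] med [-0.0415 -0.0078] hi [-0.0269  0.0023]
scene dark 0.16 16 lo [-0.0452 -0.0329] med [-0.042  -0.0175] hi [-0.0278  0.0052]
scene dark 0.18 213 lo [-0.0429 -0.0325] med [-0.0245 -0.0092] hi [0.002  0.0153]
scene lite 0.18 59 lo [-0.0345 -0.0261] med [-0.0063 -0.016 ] hi [0.0095 0.0175]
scene dark 0.2 110 lo [-0.0258 -0.079 ] med [-0.0191 -0.0658] hi [0.0218 0.0076]
scene lite 0.2 75 lo [-0.0132 -0.0748] med [-0.0097 -0.0088] hi [0.024  0.0019]
scene dark 0.22 39 lo [-0.0148 -0.0176] med [-0.0095 -0.0082] hi [0.0007 0.0079]
scene lite 0.22 28 lo [-0.0122 -0.0143] med [-0.0099 -0.007 ] hi [-0.0064  0.0012]
top dark 0.08 6 lo [-0.0784 -0.012 ] med [-0.0747 -0.0002] hi [-0.0685  0.0032]
top dark 0.1 25 lo [-0.0767 -0.0138] med [-0.0726 -0.0043] hi [-0.0664  0.0028]
top dark 0.12 14 lo [-0.0709 -0.0094] med [-0.0679 -0.0043] hi [-0.065   0.0013]
```

```bash
python3 - <<'E'
from h import *
z=np.load('pics/s12.npz'); Q=w2d(world('scene',z['d']))
q=(z['d']>0)&(abs(Q[...,0]+.008)<.03)&(Q[...,1]>.045)&(Q[...,1]<.075)&(Q[...,2]>.012)&(Q[...,2]<.06)
X=Q[q]; print(q.sum(),X.min(0).round(3),np.median(X,0).round(3)); st()
if q.sum()>15 and abs(np.median(X[:,0])+.006)<.02: print(finish_job())
E
```

```text
58 [-0.016  0.045  0.016] [-0.013  0.055  0.037]
15.8167 tcp dock [ 1.000e-04 -1.700e-03  2.503e-01] F [-0.7 -0.5  6.2] [-0.54  0.44 -0.18] 29.925837954506278 26.428083062178047 toolz [ 0.004  0.002 -1.   ]
the job is handed in; nothing more can be done
None
```

The job is handed in at about 16 s. The kickstand snapped fully down while the wheel was still leaning, on the second try after the leg slipped off the first push. The wheel is now held upright by its grip (about 30 N) with the tyre pressed down in the trough, and my last camera measurements put it clear of the rest with the stand's foot off the bench; no verdict came back.

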